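# Clamp a fossil vertebra with the recessed vise knob

## Robot

A 6-joint arm with a two-finger parallel gripper is mounted at the origin on the work surface. World frame = base frame: x ahead of the robot, y to its left, z up, the work surface at z = 0. Lengths are in m, angles in rad, forces in N, time in s.
With the tool pointing down it reaches from about 0.35 to 0.975 m from the base axis. Payload 4.9 kg.
Tool frame: the origin (TCP) lies at the very end of the fingers, on their centre line; the grasp point (between the pads) lies 19 mm behind it; z points along the fingers, y is the direction in which the jaws open and shut (so a half turn about z gives the same grasp; the last joint's range is limited). The gripper opens to 85 mm and grips with 20 to 120 N. Pads are 22 mm wide; open, the fingers measure 114 mm over their backs; the gripper's body (76 mm by 85 mm) begins 54 mm behind the grasp point. The pads swing forward as they close: fully open they stand 13 mm farther back than shut.
Start: joints at [-1.223, 0.053, 1.613, -0, 1.476, -0.119], TCP at [0.281, -0.558, 0.231] pointing down, gripper open.
Joint ranges: [-3.01, 3.01], [-1.01, 2.22], [0.06, 2.58], [-1.02, 4.17], [0.09, 2.62], [-3.14, 3.14]. Speed limits (rad/s): [2.57, 2.57, 3.14, 3.14, 3.14, 3.14].

## Interface

Orientations are given as a unit quaternion [w, x, y, z].
In Python, from plant import state, grab_frame, camera_model, job_done, search_frame, masks_of, place_of gives the robot as it stands.
- The arm moves only by the tool drive_tool, never from a script. Its argument "series" is a list of rows, each a list of 2 entries, a list of its own where there are three numbers: the shift along the world's x, y, z in m, then the turn, a rotation vector about the world's x, y, z in degrees. A call has 1 to 8 rows; each row is the pose to reach, as a shift and turn from the pose commanded when the call began; what a row does not reach only later rows make up. A row lasts 1/10 s, in which the tool goes at most 50 mm and 8.59 degrees, less where a joint would pass 70% of its speed; a pose out of reach is approached as far as the arm can. A call with a gripper value outside its range is refused whole. "fingers" is the closure, from -1 (fully open) to 1 (shut), so that 0 is half open, set as the call begins (left out, the last holds). The fingers move at their own pace and stop on an object; the grip force is fixed at half the most. Time passes only in rows, so rows that repeat a pose let the fingers close. It gives the time, the measured TCP pose, the force and the opening at its end, in the units of the state.
- state(): the state, without advancing time (a new reading comes with each control period).
- grab_frame(name): name is "scene" or "top" or "wrist"; returns the picture (384x512x3 uint8, red, green, blue); there is no depth.
- camera_model(name): a dict with "fovy" (degrees; the focal length in pixels is half the picture's height over the tangent of half this angle, whatever the lens; pixels are square), "cx", "cy" (the principal point, pixels), "rvec" (rotation vector, rad) and "tvec" (3), from world to camera coordinates, as OpenCV has them. Camera axes: x right, y down, z forward; pixel columns grow to the right and rows downward; lengths in m; the calibration is good to about 2 mm. A picture is of the moment at which its call begins: read the wrist's pose just before it. camera_model takes no time and is no camera call; for the wrist camera it gives the pose at the moment of the call.
- job_done(): hands the job in, once; it reports no verdict.
Trained networks look in the newest picture that a camera, given by its name, has taken for a name from the list of things; names that differ only in an ending like _2 or _b are one class to them, and where a whole thing is asked for, a point or a joint stands for the part that bears it (a point fixed in the world has none). Each returns a list of dicts, best first, with "confidence" (0 to 1); they miss things now and then, are a little off and sometimes report something else, mostly with a low value. They report only what shows in the picture. A call takes as long as a camera call. They do not tell look-alikes from the thing itself.
- search_frame(camera, name): "location" ([x, y, z] in m, in world coordinates, good to about 4 mm: the middle of the surface that is visible of it).
- masks_of(camera, name): "pixels" (384x512 bool, what is visible of it).
- place_of(camera, name): "location" ([x, y, z] in m, in world coordinates, good to about 4 mm: a listed point, or the origin of a listed thing).
The state is a dict: "time": time; "joint_pos": joint angles; "joint_vel": joint speeds; "joint_efforts": joint torques, N m; "tool_pos": TCP position; "tool_rot": TCP orientation; "contact_force": force on the tool from outside, world axes, zero at the start; "ft_torque": the same for the moment, N m; "gripper_width": opening from 0.0 (shut) to 1.0 (fully open).
Only numpy, scipy, OpenCV 4.12 (cv2) and the standard library are available. Lean on these libraries where they do the work, as an engineer would, in place of code of your own. Each camera call takes 0.05 s, during which the arm holds its last target.

## Task

Stand the loose fossil vertebra, spine up, on the bed of the specimen vise between the two cork faces, its flat sides facing them, and let go of it. Then reach into the round well and turn the recessed knob clockwise until the vertebra is held against the sprung back stop with a light grip of about 8 newtons; the bone is brittle, so never squeeze it with more than 20 newtons. Work the jaw only by the knob, leave the vertebra clamped upright, and leave the foam block, the cup and the limb bone alone.

Things in the scene. Friction and masses are not known exactly. Their poses are not given: they have to be found in the camera images.
- vertebra: Loose beige fossil vertebra, about 0.16 kg, 76 mm tall. Origin: centre of its flat underside, z up along the spine. Body: a block 36 mm wide in y (flat sides to be clamped), 40 mm long in x, 34 mm high. On top an upright spine blade: 12 mm thick in y, 28 mm long in x, between 42 and 76 mm above the underside. Turned half round it is the same.
- spine_top (a point): Top centre of the vertebra's spine blade, 76 mm above its underside.
- vise: Grey bench vise fixed to the table (place and yaw vary). Origin: on the table under the middle of the bed. Base plate 120 mm (x) by 310 mm (y, from -120 to +190), 15 mm thick. At y = +75 to +185 a square housing 110 mm wide, its top 65 mm above the table. At y = -91 to -69 the back stop block, 49 mm above the table.
- vise_bed (a point): Middle of the bed, on its upper surface, 15 mm above the table; axes as the vise's: y points to the knob housing. On the -y side the back stop carries a cork-faced pad, 50 mm wide in x, 28 mm high. Its face stands at y = -35 to -22 mm: a screw sets it, it is not measured. The pad yields towards -y on a spring of 2.5 N/mm, up to 12 mm.
- jaw: Moving steel jaw with a cork face, 50 mm wide in x, 22 mm thick, 28 mm high over the bed. Origin: middle of its cork face at bed level; the metal lies on its +y side. Axes as the vise's. The knob drives it towards -y, 12 mm per radian.
- knob_top (a point): Top centre of the black knob, 6 mm below the rim of the well (59 mm above the table). The knob is an upright bar 40 mm long in its x, 14 mm thick in its y, 34 mm tall, turning about the vertical; its axes turn with it. The well's floor is 34 mm below this point.
- knob (a joint): Knob angle, rad, 0 to 3.4; at 0 the bar lies along the vise's x; grows clockwise seen from above, closing the jaw (face at vise y = 35 mm minus 12 mm per rad). Turning takes 0.2 N m of friction plus 0.012 N m per N of clamping (8 N: 0.1 more); held still, the torque felt may lie 0.2 either side of the clamping part. Sliding the vertebra takes about 1 N. It stays where it is left.
- foam_block: Yellow-green foam block, 60 x 100 x 45 mm, to be left alone. Origin under its centre.
- cup: Red cup, 72 mm across, 85 mm tall, to be left alone. Origin under its centre.
- limb_bone: Brown fossil limb bone, 170 mm long, 32 mm thick, to be left alone. Origin under its centre.
- well (a point): Centre of the mouth of the round well in the housing's top, 65 mm above the table, at vise x = 0, y = +130. The well is 80 mm in diameter and 40 mm deep; the knob stands in it.
Not all that is in view belongs to the job. Of the things like the vertebra, leave any that is pink or red; of the rest the larger one is meant.

How it is judged:
On the way, in this order (a step that is already met when the one before it is completed fails the run):
1. the vertebra stands released on the bed between jaw and stop (x of vertebra in the frame of vise_bed between -0.018 and 0.018 m and y of vertebra in the frame of vise_bed between -0.025 and 0.025 m and z of vertebra in the frame of vise_bed below 0.004 m and angle between vertebra's own z axis and vertical below 0.1 rad and contact force between the fingers and vertebra below 0.2 N), for 0.2 s.
2. the jaw holds the vertebra with at least 4 N (contact force between jaw and vertebra above 4 N), for 0.2 s.
At the end, for the whole second after the job is handed in: The vertebra stands upright (within 0.1 rad) and at rest on the vise bed (within 4 mm), within 22 mm of the bed's middle in the vise's x, its flat sides square to the jaw within 0.12 rad, the jaw pressing it with 4 to 14 N (contact force between jaw and vertebra between 4 and 14 N and x of vertebra in the frame of vise_bed between -0.022 and 0.022 m and z of vertebra in the frame of vise_bed below 0.004 m and angle between vertebra's own z axis and vertical below 0.1 rad and angle between the y axis of vertebra and the y axis of vise, either way round below 0.12 rad and linear speed of vertebra below 0.01 m/s); the robot touches nothing.
It fails at once if the jaw squeezes the vertebra with more than 20 N (contact force between jaw and vertebra above 20 N).
It fails at once if the jaw is pushed directly by the robot (over 8 N) instead of by the knob (contact force between any of the fingers, the arm and jaw above 8 N).
It fails at once if the foam block, cup or limb bone is moved more than 30 mm (distance of any of foam_block, cup, limb_bone from where it was at the start of the episode above 0.03 m).
It also fails if it takes over 72 s, if anything falls off the work surface, if the arm or the gripper's body presses on something with over 40 N, if the wrist force passes 120 N, or if a joint passes its speed limit or range.

## Working session

There is one attempt and no reset: what is moved stays moved. The work goes in short steps, Python scripts to look and compute and a tool call to move; the robot and the scene stay as the last step left them, time stands still between calls to the robot, and variables do not carry over. Pictures are saved under pics/ and viewed, and the job is handed in when it is done.

Besides the shell and the picture viewer there is one more tool, called by a JSON object that holds its "api" and its "payload", one argument or row to a line. drive_tool: Moves the arm, as the interface text tells. Its arguments: {"type":"object","properties":{"series":{"type":"array","items":{"type":"array"}},"fingers":{"type":"number"}},"required":["series"]}

```bash
ls; mkdir -p pics; python3 - <<'E'
from plant import *
import cv2
print(state())
for c in ["scene","top","wrist"]:
    im=grab_frame(c); cv2.imwrite(f"pics/{c}0.png",im[:,:,::-1]); print(c,camera_model(c))
for c in ["scene","top"]:
    for n in ["vertebra","spine_top","vise_bed","knob_top","well","jaw","foam_block","cup","limb_bone"]:
        print(c,n,[(round(d["confidence"],2),[round(float(v),3) for v in d["location"]]) for d in place_of(c,n)])
E
```

```text
pics
{'time': 0.0, 'joint_pos': array([-1.22300888e+00,  5.33619274e-02,  1.61431367e+00, -4.26960929e-05,
        1.47597533e+00, -1.19000667e-01]), 'joint_vel': array([ 0.00045132, -0.00029268,  0.00031027, -0.00091657,  0.00044119,
       -0.00139194]), 'joint_efforts': array([ 1.33271584e-03, -3.93684661e+01, -3.70177174e+01, -6.77214803e-05,
        7.02037913e-03,  8.62722629e-06]), 'tool_pos': array([ 0.28103711, -0.55754899,  0.23004812]), 'tool_rot': array([-1.01998468e-03,  9.72886032e-01,  2.31282748e-01, -1.38580989e-04]), 'contact_force': array([ 0.37977558, -0.42650303, -0.02305402]), 'ft_torque': array([0.03480512, 0.00355321, 0.01361704]), 'gripper_width': 1.0036951292536276}
scene {'fovy': 45.488575895438856, 'cx': 241.70894789238045, 'cy': 189.08141813726786, 'rvec': array([ 1.21341705,  2.51380423, -0.7585984 ]), 'tvec': array([ 0.35433875, -0.33259639,  1.38815388])}
top {'fovy': 56.84188434431297, 'cx': 259.5751353930945, 'cy': 186.8174064669601, 'rvec': array([ 1.98259318, -2.23586786,  0.24999841]), 'tvec': array([0.04448947, 0.57342457, 0.77984292])}
wrist {'f
[... 864 characters left out ...]
ebra [(0.9, [0.459, -0.334, 0.001]), (0.75, [0.535, -0.338, -0.002]), (0.66, [0.356, -0.327, 0.003]), (0.58, [0.756, 0.189, 0.0]), (0.47, [0.503, -0.407, -0.003])]
top spine_top [(0.8, [0.462, -0.338, 0.079]), (0.7, [0.538, -0.34, 0.061]), (0.67, [0.357, -0.331, 0.078]), (0.61, [0.515, 0.016, 0.016]), (0.46, [0.507, -0.405, 0.057])]
top vise_bed [(0.94, [0.508, -0.018, 0.015])]
top knob_top [(0.59, [0.536, 0.109, 0.06])]
top well [(0.81, [0.537, 0.104, 0.062]), (0.35, [0.458, -0.337, 0.077])]
top jaw [(0.69, [0.516, 0.012, 0.014])]
top foam_block [(0.63, [0.491, 0.374, 0.002])]
top cup [(0.67, [0.749, -0.253, -0.0])]
top limb_bone [(0.64, [0.754, 0.188, 0.002]), (0.21, [0.51, 0.014, 0.017])]
```

View pics/scene0.png

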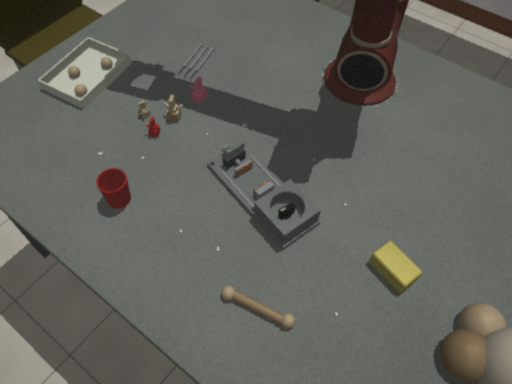

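View pics/top0.png

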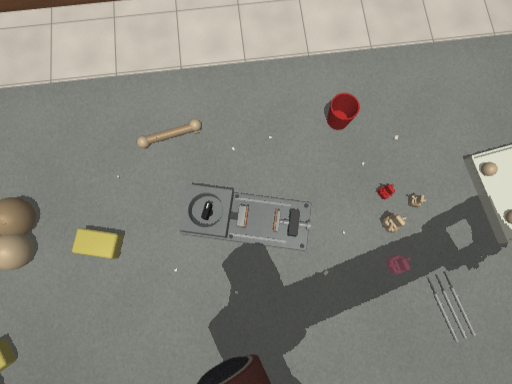

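View pics/wrist0.png

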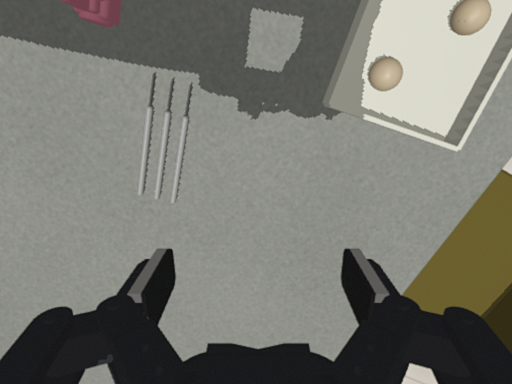

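```bash
python3 - <<'E'
import cv2
im=cv2.imread("pics/top0.png"); cv2.imwrite("pics/topc.png",cv2.resize(im[0:200,60:300],None,fx=3,fy=3))
E
```

```text
(no output)
```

View pics/topc.png

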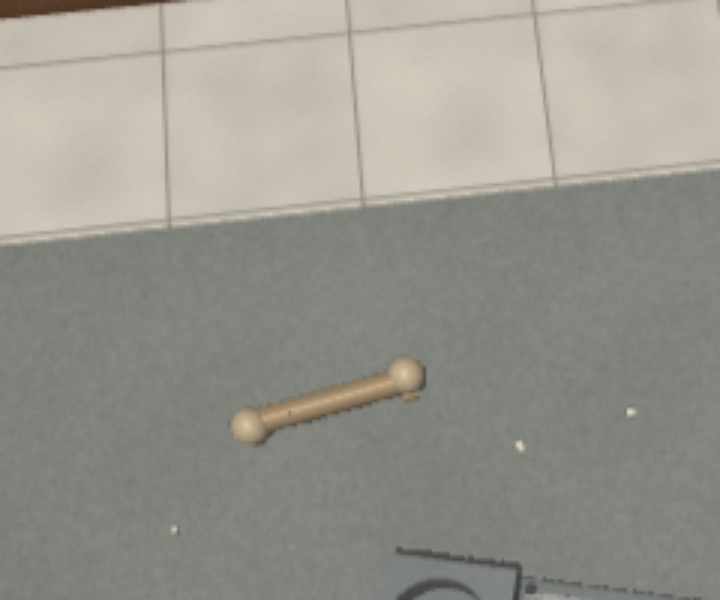

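```bash
python3 - <<'E'
import cv2
im=cv2.imread("pics/top0.png"); cv2.imwrite("pics/topc2.png",cv2.resize(im[160:290,320:450],None,fx=4.5,fy=4.5,interpolation=cv2.INTER_CUBIC))
cv2.imwrite("pics/topc3.png",cv2.resize(im[170:260,170:320],None,fx=5,fy=5,interpolation=cv2.INTER_CUBIC))
from plant import *
import numpy as np
m=camera_model("wrist");R=cv2.Rodrigues(m["rvec"])[0]
print("cam pos",-R.T@m["tvec"],"axes rows",R)
E
```

```text
cam pos [ 0.35495884 -0.52081333  0.37430948] axes rows [[ 4.49142756e-01 -8.93459970e-01  2.59131181e-04]
 [-8.45968627e-01 -4.25175500e-01  3.21811864e-01]
 [-2.87415842e-01 -1.44758684e-01 -9.46803600e-01]]
```

View pics/topc2.png

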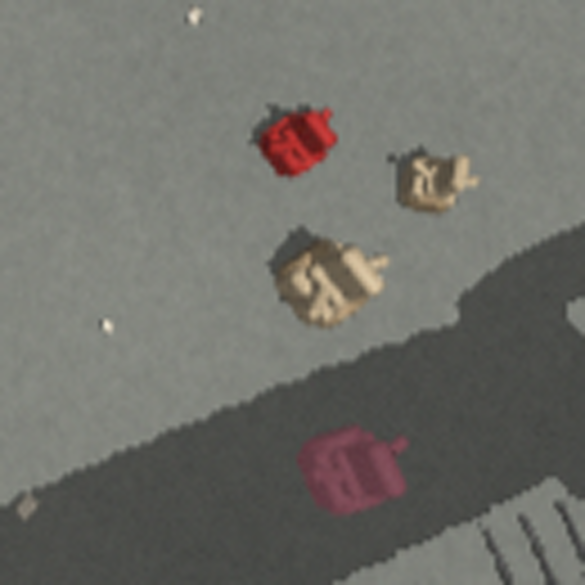

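View pics/topc3.png

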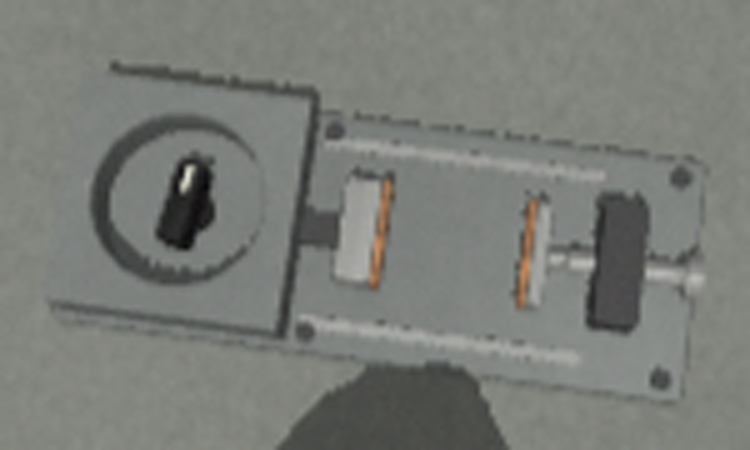

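{"api": "drive_tool", "payload": {
  "series": [
    [[0.045,0.055,0],[0,0,0]],
    [[0.09,0.11,0],[0,0,0]],
    [[0.135,0.165,0],[0,0,0]],
    [[0.175,0.215,0],[0,0,0]],
    [[0.178,0.222,0],[0,0,0]],
    [[0.178,0.222,0],[0,0,0]],
    [[0.178,0.222,0],[0,0,0]],
    [[0.178,0.222,0],[0,0,0]]
  ],
  "fingers": 0.0
}}

```text
time: 1.85
tool_pos: [0.4596, -0.3357, 0.2314]
tool_rot: [0.0, 0.973, 0.232, -0.0]
contact_force: [0.6, -0.2, -0.8]
gripper_width: 0.498
```

```bash
cat > h.py <<'E'
from plant import *
import cv2, numpy as np
def K(m,h=384):
    f=h/2/np.tan(np.radians(m["fovy"])/2); return np.array([[f,0,m["cx"]],[0,f,m["cy"]],[0,0,1.]])
def proj(m,P): return cv2.projectPoints(np.array(P,float).reshape(-1,1,3),m["rvec"],m["tvec"],K(m),None)[0].reshape(-1,2)
def ray(m,px,z):
    R=cv2.Rodrigues(m["rvec"])[0]; c=-R.T@m["tvec"]; d=R.T@np.linalg.inv(K(m))@np.array([px[0],px[1],1.]); return c+d*(z-c[2])/d[2]
def place_pts(o,yaw,L):
    c,s=np.cos(yaw),np.sin(yaw); L=np.array(L,float); return np.c_[o[0]+c*L[:,0]-s*L[:,1],o[1]+s*L[:,0]+c*L[:,1],o[2]+L[:,2]]
def snap(c,name):
    m=camera_model(c); im=grab_frame(c); np.savez("pics/"+name+".npz",im=im,**{k:m[k] for k in m}); cv2.imwrite("pics/"+name+".png",im[:,:,::-1]); return m,im
def load(name):
    d=np.load("pics/"+name+".npz"); return {k:d[k] for k in d if k!="im"}, d["im"]
E
python3 - <<'E'
from h import *
s=state();print(s["time"],s["tool_pos"],s["tool_rot"],s["gripper_width"])
m,im=snap("wrist","w1")
for n in ["vertebra","spine_top"]:
    print(n,[(round(d["confidence"],2),np.round(d["location"],3)) for d in place_of("wrist",n)])
E
```

```text
1.85 [ 0.45957482 -0.33565609  0.23138928] [ 2.27510762e-04  9.72685712e-01  2.32125892e-01 -1.54954373e-04] 0.49765086784566004
vertebra [(0.91, array([ 0.505, -0.407,  0.002])), (0.89, array([ 0.537, -0.335, -0.   ])), (0.73, array([ 0.458, -0.336, -0.001]))]
spine_top [(0.8, array([ 0.536, -0.335,  0.059])), (0.69, array([ 0.36 , -0.327,  0.074])), (0.56, array([ 0.507, -0.408,  0.05 ])), (0.55, array([ 0.457, -0.332,  0.077]))]
```

View pics/w1.png

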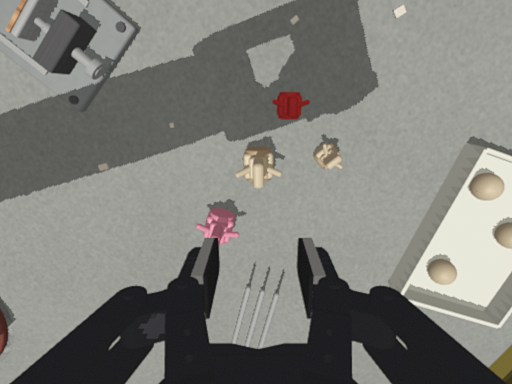

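```bash
python3 - <<'E'
from h import *
m,im=load("w1")
z=cv2.resize(im[80:260,180:360,::-1],None,fx=3.3,fy=3.3,interpolation=cv2.INTER_CUBIC)
# model overlay fit by eye: yaw candidates
for yaw,col in [(-63.3+90,(0,255,0))]:
    o=(0.459,-0.336,0)
    y=np.radians(yaw)
    for zz,hx,hy in [(0,.02,.018),(.034,.02,.018),(.076,.014,.006)]:
        P=proj(m,place_pts(o,y,[[hx,hy,zz],[hx,-hy,zz],[-hx,-hy,zz],[-hx,hy,zz]]))
        cv2.polylines(z,[np.int32((P-[180,80])*3.3)],True,col,1)
cv2.imwrite("pics/w1c.png",z)
E
```

```text
(no output)
```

View pics/w1c.png

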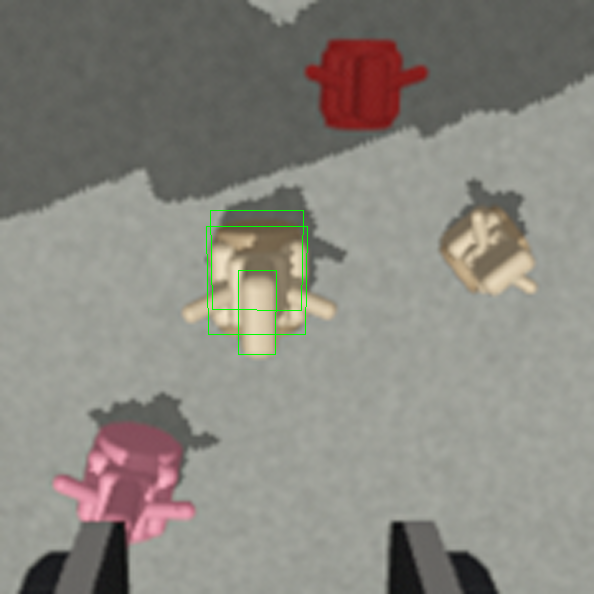

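Candidates (top view): beige large (394,222), beige small (416,200), red (386,190), pink (400,264). I choose the beige large one. The wrist crop confirms its size and its yaw, which matches the present tool yaw. Now I descend onto the blade.

{"api": "drive_tool", "payload": {
  "series": [
    [[-0.0005,0,-0.045],[0,0,0]],
    [[-0.0005,0,-0.09],[0,0,0]],
    [[-0.0005,0,-0.13],[0,0,0]],
    [[-0.0005,0,-0.16],[0,0,0]],
    [[-0.0005,0,-0.18],[0,0,0]],
    [[-0.0005,0,-0.18],[0,0,0]],
    [[-0.0005,0,-0.18],[0,0,0]]
  ]
}}

```text
time: 2.7
tool_pos: [0.4584, -0.337, 0.0516]
tool_rot: [-0.0, 0.973, 0.231, -0.0]
contact_force: [-0.2, -1.3, 0.2]
gripper_width: 0.498
```

```bash
python3 - <<'E'
from h import *
m,im=snap("wrist","w2")
E
```

```text
(no output)
```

View pics/w2.png

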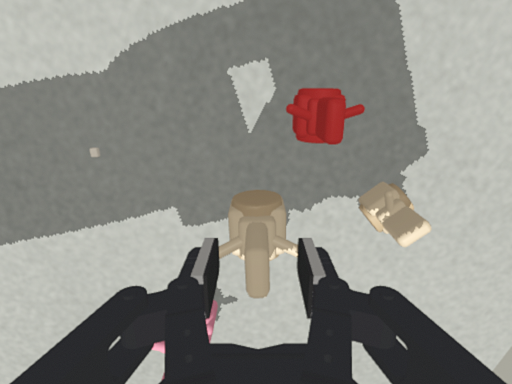

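{"api": "drive_tool", "payload": {
  "series": [
    [[0,0,0],[0,0,0]],
    [[0,0,0],[0,0,0]],
    [[0,0,0],[0,0,0]],
    [[0,0,0],[0,0,0]],
    [[0,0,0],[0,0,0]],
    [[0,0,0],[0,0,0]]
  ],
  "fingers": 1.0
}}

```text
time: 3.35
tool_pos: [0.4597, -0.337, 0.0531]
tool_rot: [0.001, 0.973, 0.231, 0.001]
contact_force: [-1.3, -0.7, 5.9]
gripper_width: 0.128
```

```bash
python3 - <<'E'
from h import *
m,im=snap("wrist","w3")
E
```

```text
(no output)
```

View pics/w3.png

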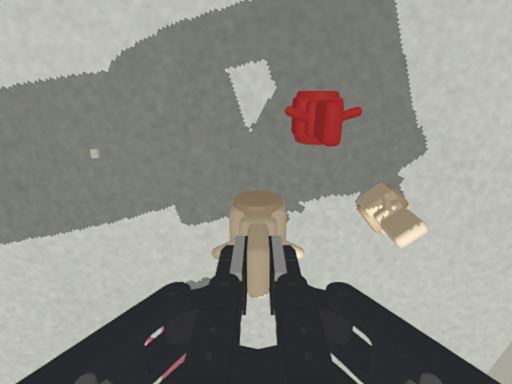

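{"api": "drive_tool", "payload": {
  "series": [
    [[0,0,0.03],[0,0,0]],
    [[0,0,0.07],[0,0,0]],
    [[0,0,0.11],[0,0,-8]],
    [[0,0.02,0.13],[0,0,-16]],
    [[0.005,0.06,0.13],[0,0,-24]],
    [[0.01,0.1,0.13],[0,0,-32]],
    [[0.02,0.14,0.13],[0,0,-38.5]],
    [[0.02,0.14,0.13],[0,0,-38.5]]
  ]
}}

```text
time: 4.2
tool_pos: [0.4787, -0.1918, 0.1803]
tool_rot: [-0.001, 0.995, -0.101, -0.001]
contact_force: [-0.1, -0.7, -2.2]
gripper_width: 0.123
```

```bash
python3 - <<'E'
from h import *
s=state();print(s["tool_pos"],s["contact_force"],s["gripper_width"])
m,im=snap("wrist","w4");m,im=snap("top","t4")
E
```

```text
[ 0.4787279  -0.19180896  0.18026544] [-0.1251082  -0.67849691 -2.24544444] 0.12324232000658919
```

View pics/w4.png

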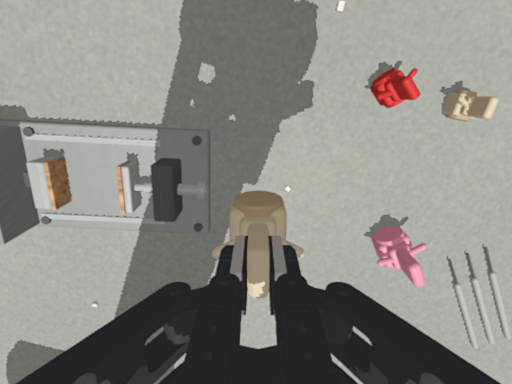

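```bash
cat > ov.py <<'E'
from h import *
import sys
def model(o,yaw,pad=-0.03,jaw=.035):
    L=[]
    r=lambda x0,x1,y0,y1,z:[[x0,y0,z],[x1,y0,z],[x1,y1,z],[x0,y1,z]]
    L+= [r(-.06,.06,-.12,.19,.015), r(-.055,.055,.075,.185,.065), r(-.025,.025,jaw,jaw+.022,.043), r(-.025,.025,-.091,-.069,.049),r(-.025,.025,pad-.006,pad,.043)]
    a=np.linspace(0,2*np.pi,40); L.append(np.c_[.04*np.cos(a),.13+.04*np.sin(a),0*a+.065])
    return [place_pts(o,yaw,l) for l in L]
def draw(name,out,box,f,o,yaw,**k):
    m,im=load(name); x0,y0,x1,y1=box
    z=cv2.resize(im[y0:y1,x0:x1,::-1],None,fx=f,fy=f,interpolation=cv2.INTER_CUBIC)
    for P in model(o,yaw,**k):
        cv2.polylines(z,[np.int32(((proj(m,P)-[x0,y0]+.5)*f-.5)*16)],True,(0,255,0),1,cv2.LINE_AA,4)
    cv2.imwrite("pics/"+out,z)
E
python3 - <<'E'
from ov import *
im=cv2.imread("pics/top0.png")[:,:,::-1]; m=camera_model("top"); np.savez("pics/top0.npz",im=im,**m)
draw("top0","o1.png",(170,170,320,260),5,(.508,-.019,0),np.radians(-12))
draw("w4","o2.png",(0,100,220,260),3.5,(.508,-.019,0),np.radians(-12))
E
```

```text
(no output)
```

View pics/o1.png

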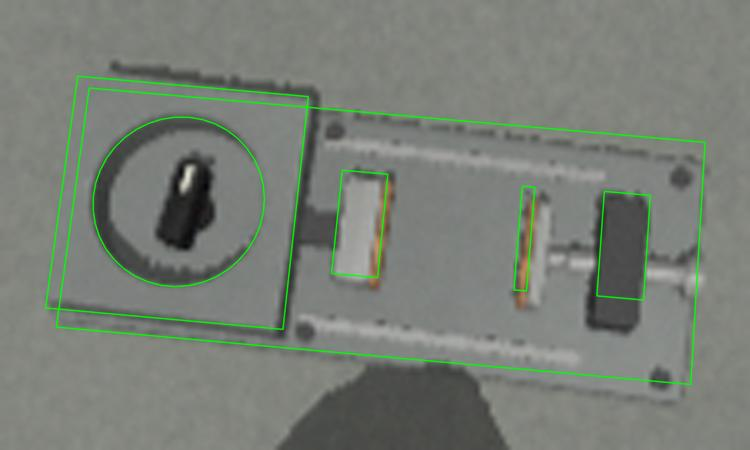

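View pics/o2.png

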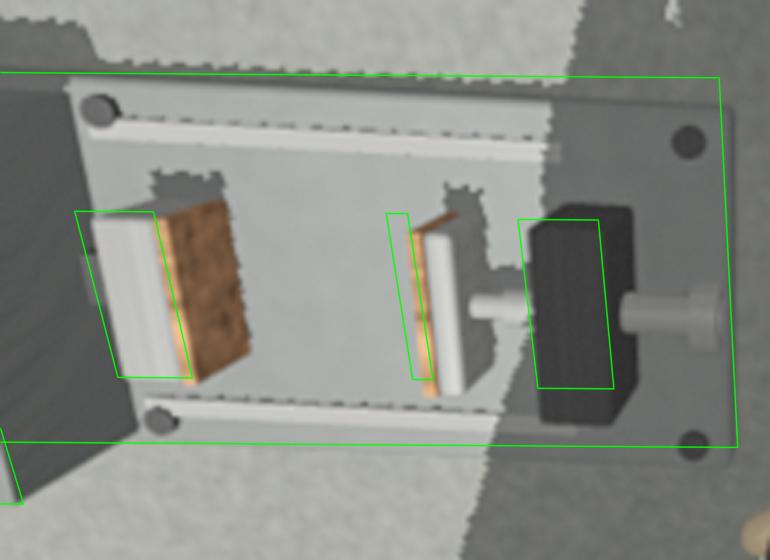

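```bash
python3 - <<'E'
from ov import *
y=np.radians(-13.6);o=(.535+.13*np.sin(y),.108-.13*np.cos(y),0);print(o)
draw("top0","o1.png",(170,170,320,260),5,o,y,pad=-.033)
draw("w4","o2.png",(0,100,220,260),3.5,o,y,pad=-.033)
E
```

```text
(np.float64(0.5044315252966634), np.float64(-0.01835493007521101), 0)
```

View pics/o1.png

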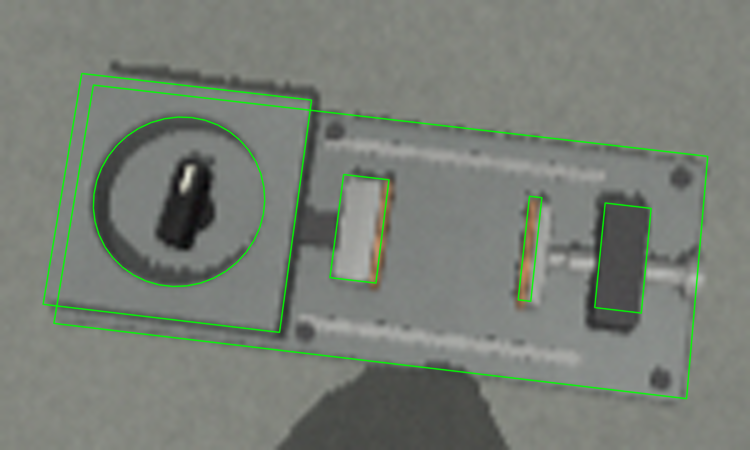

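View pics/o2.png

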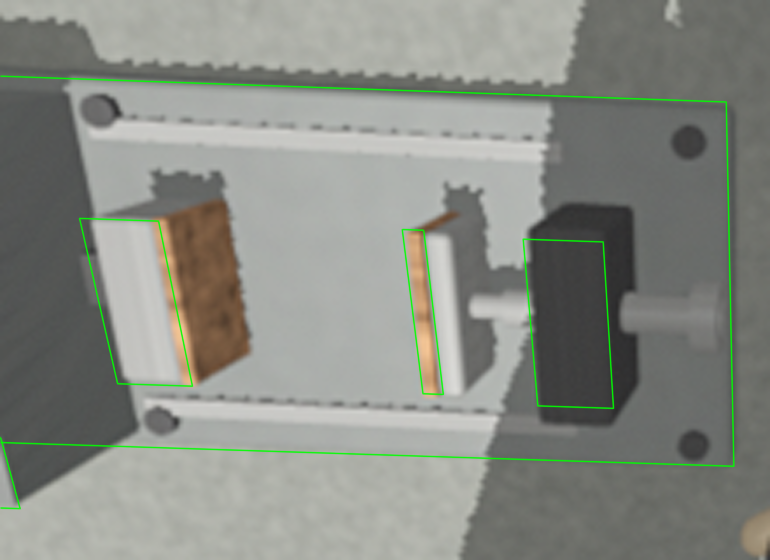

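```bash
python3 - <<'E'
from h import *
s=state();print(s["time"],s["tool_pos"],s["joint_pos"],s["tool_rot"])
E
```

```text
4.3 [ 0.47845473 -0.19515435  0.18059218] [-5.31128204e-01 -1.72227057e-01  1.91386954e+00 -4.67328082e-04
  1.40097720e+00  1.24190865e+00] [-4.75473614e-06  9.94895541e-01 -1.00908596e-01 -5.62765171e-04]
```

{"api": "drive_tool", "payload": {
  "series": [
    [[0.006,0.045,0],[0,0,-2]],
    [[0.012,0.09,0],[0,0,-2]],
    [[0.018,0.13,0],[0,0,-2]],
    [[0.0235,0.16,-0.01],[0,0,-2]],
    [[0.0235,0.168,-0.03],[0,0,-2]],
    [[0.0235,0.168,-0.05],[0,0,-2]],
    [[0.0235,0.168,-0.06],[0,0,-2]],
    [[0.0235,0.168,-0.06],[0,0,-2]]
  ]
}}

```text
time: 5.1
tool_pos: [0.5009, -0.0288, 0.1192]
tool_rot: [-0.0, 0.993, -0.12, -0.002]
contact_force: [-0.7, -0.1, -2.3]
gripper_width: 0.128
```

```bash
python3 - <<'E'
from ov import *
s=state();print(s["tool_pos"],s["tool_rot"],s["contact_force"])
m,im=snap("wrist","w5");m,im=snap("scene","s5")
y=np.radians(-13.6);o=(.504,-.0195,0)
draw("w5","o5.png",(140,120,400,300),3,o,y,pad=-.0335)
draw("s5","p5.png",(200,130,330,250),5,o,y,pad=-.0335)
E
```

```text
[ 0.50089627 -0.02876631  0.119161  ] [-7.56220650e-05  9.92742488e-01 -1.20240584e-01 -2.13292404e-03] [-0.67401182 -0.14950465 -2.31264479]
```

View pics/w5.png

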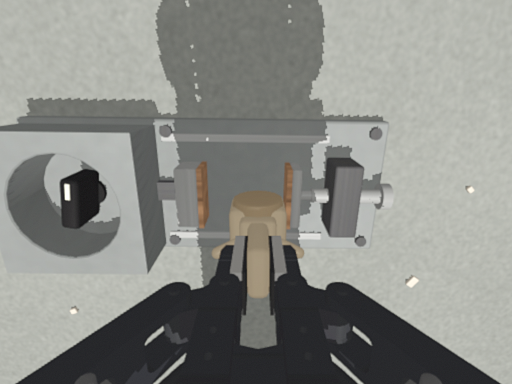

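View pics/p5.png

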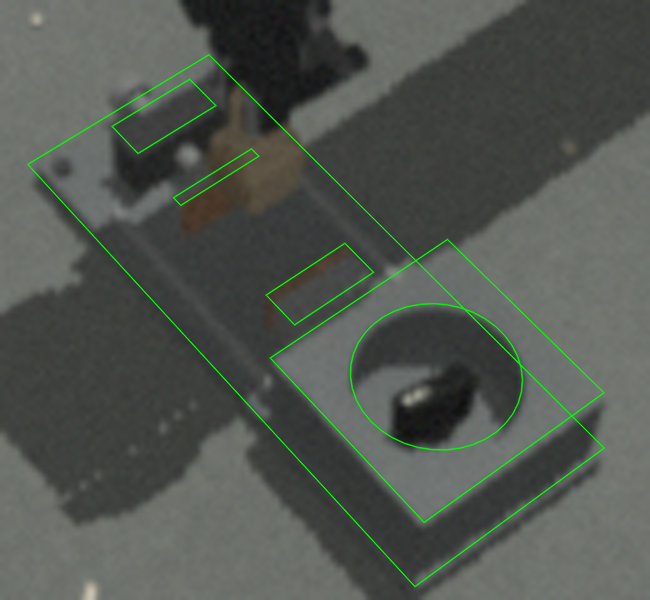

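View pics/o5.png

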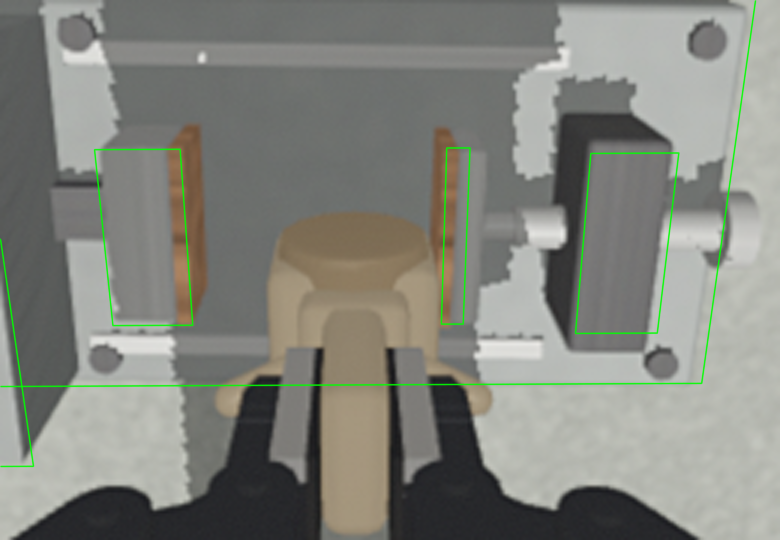

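{"api": "drive_tool", "payload": {
  "series": [
    [[0,0,-0.02],[0,0,0]],
    [[0,0,-0.035],[0,0,0]],
    [[0,0,-0.045],[0,0,0]],
    [[0,0,-0.048],[0,0,0]],
    [[0,0,-0.048],[0,0,0]],
    [[0,0,-0.048],[0,0,0]]
  ]
}}

```text
time: 5.8
tool_pos: [0.5028, -0.0282, 0.074]
tool_rot: [0.0, 0.993, -0.12, 0.001]
contact_force: [-0.9, 0.1, -2.7]
gripper_width: 0.128
```

```bash
python3 - <<'E'
from ov import *
s=state();print(s["tool_pos"],s["tool_rot"],s["contact_force"])
m,im=snap("wrist","w6")
cv2.imwrite("pics/w6c.png",cv2.resize(im[60:300,80:440,::-1],None,fx=2.2,fy=2.2,interpolation=cv2.INTER_CUBIC))
E
```

```text
[ 0.50279415 -0.02824293  0.07397621] [ 4.46872725e-05  9.92804370e-01 -1.19746306e-01  5.51469723e-04] [-0.94963928  0.08532972 -2.65822399]
```

View pics/w6c.png

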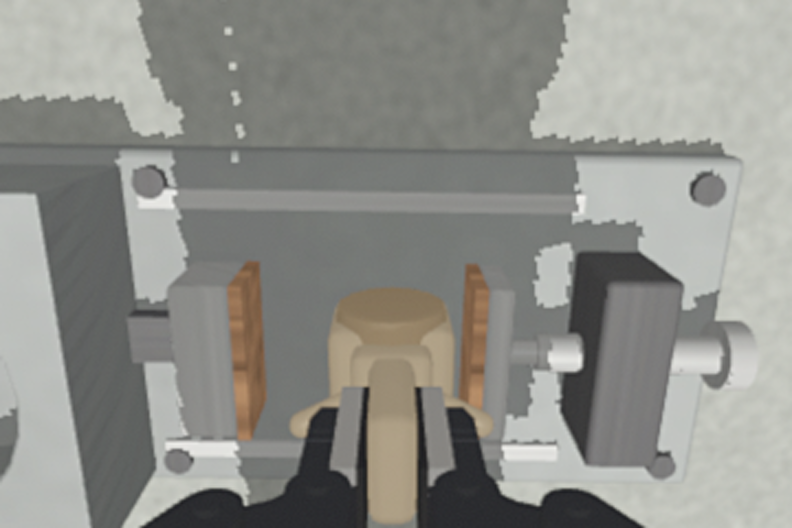

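{"api": "drive_tool", "payload": {
  "series": [
    [[0,0,-0.002],[0,0,0]],
    [[0,0,-0.003],[0,0,0]],
    [[0,0,-0.004],[0,0,0]],
    [[0,0,-0.004],[0,0,0]],
    [[0,0,-0.004],[0,0,0]]
  ]
}}

```text
time: 6.35
tool_pos: [0.5022, -0.0281, 0.0693]
tool_rot: [-0.0, 0.993, -0.12, -0.0]
contact_force: [-0.1, -0.5, -1.4]
gripper_width: 0.127
```

{"api": "drive_tool", "payload": {
  "series": [
    [[0,0,-0.001],[0,0,0]],
    [[0,0,-0.001],[0,0,0]],
    [[0,0,-0.001],[0,0,0]]
  ]
}}

```text
time: 6.65
tool_pos: [0.5022, -0.0281, 0.0683]
tool_rot: [-0.0, 0.993, -0.12, -0.0]
contact_force: [0.3, -0.1, -2.7]
gripper_width: 0.124
```

{"api": "drive_tool", "payload": {
  "series": [
    [[0,0,-0.001],[0,0,0]],
    [[0,0,-0.001],[0,0,0]],
    [[0,0,-0.001],[0,0,0]]
  ]
}}

```text
time: 6.95
tool_pos: [0.5026, -0.0281, 0.0681]
tool_rot: [-0.0, 0.993, -0.12, 0.0]
contact_force: [-1.9, 1.4, 4.1]
gripper_width: 0.122
```

Contact is felt, so the bone is on the bed. Releasing.

{"api": "drive_tool", "payload": {
  "series": [
    [[0,0,0],[0,0,0]],
    [[0,0,0],[0,0,0]],
    [[0,0,0],[0,0,0]],
    [[0,0,0],[0,0,0]],
    [[0,0,0.005],[0,0,0]],
    [[0,0,0.02],[0,0,0]],
    [[0,0,0.05],[0,0,0]],
    [[0,0,0.08],[0,0,0]]
  ],
  "fingers": 0.1
}}

```text
time: 7.75
tool_pos: [0.5021, -0.0281, 0.149]
tool_rot: [-0.0, 0.993, -0.12, -0.0]
contact_force: [0.5, -0.4, -0.1]
gripper_width: 0.453
```

{"api": "drive_tool", "payload": {
  "series": [
    [[0,0,0.04],[0,0,0]],
    [[0,0,0.05],[0,0,0]],
    [[0,0,0.05],[0,0,0]],
    [[0,0,0.05],[0,0,0]]
  ],
  "fingers": 0.25
}}

```text
time: 8.15
tool_pos: [0.5018, -0.028, 0.1968]
tool_rot: [-0.0, 0.993, -0.12, -0.0]
contact_force: [-0.2, -0.1, -0.2]
gripper_width: 0.377
```

```bash
python3 - <<'E'
from ov import *
s=state();print(s["time"],s["tool_pos"],s["tool_rot"],s["contact_force"],s["joint_pos"],s["gripper_width"])
m,im=snap("wrist","w7")
y=np.radians(-13.6);o=(.504,-.0195,0)
draw("w7","o7.png",(80,60,400,300),2.5,o,y,pad=-.0335)
for n in ["vertebra","knob_top","well","vise_bed"]:
    print(n,[(round(d["confidence"],2),np.round(d["location"],3)) for d in place_of("wrist",n)])
E
```

```text
8.15 [ 0.50183573 -0.0280408   0.19675113] [-3.45232635e-05  9.92804515e-01 -1.19745840e-01 -3.56482733e-04] [-0.17136156 -0.12538012 -0.1966146 ] [-2.03991894e-01 -2.22112305e-01  1.92919083e+00  9.09792767e-06
  1.43523037e+00  1.60687097e+00] 0.37739578677323976
vertebra [(0.91, array([ 0.5  , -0.03 ,  0.013]))]
knob_top [(0.86, array([0.539, 0.11 , 0.057])), (0.32, array([0.512, 0.012, 0.013]))]
well [(0.84, array([0.541, 0.107, 0.066]))]
vise_bed [(0.73, array([ 0.502, -0.018,  0.016]))]
```

View pics/w7.png

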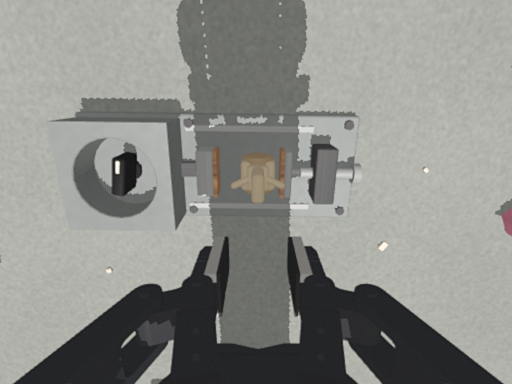

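View pics/o7.png

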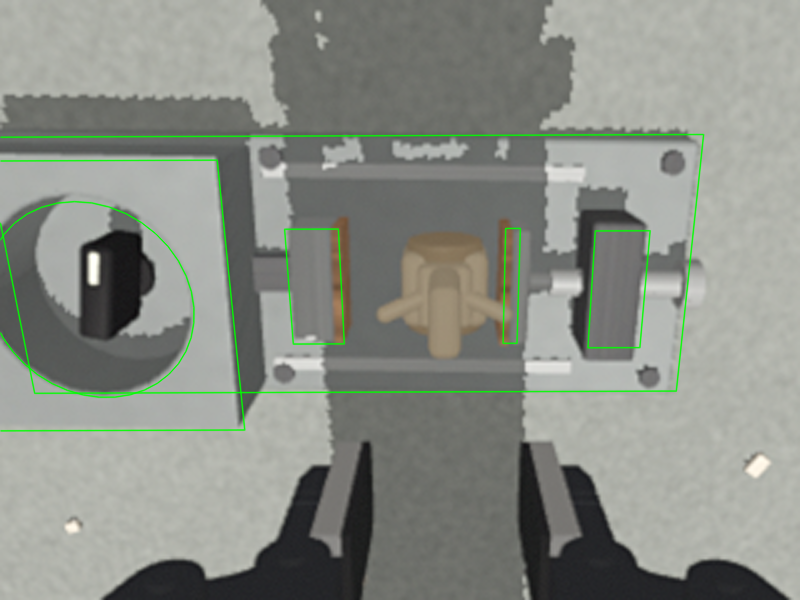

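{"api": "drive_tool", "payload": {
  "series": [
    [[0.005,0.02,0],[0,0,8]],
    [[0.01,0.04,0],[0,0,16]],
    [[0.015,0.06,0],[0,0,24]],
    [[0.02,0.08,0],[0,0,32]],
    [[0.025,0.1,0],[0,0,40]],
    [[0.03,0.12,0],[0,0,48]],
    [[0.034,0.135,0],[0,0,56]],
    [[0.034,0.135,0],[0,0,64]]
  ]
}}

```text
time: 9.2
tool_pos: [0.536, 0.1085, 0.1962]
tool_rot: [-0.001, 0.904, 0.428, -0.001]
contact_force: [-0.8, 0.2, 0.7]
gripper_width: 0.376
```

{"api": "drive_tool", "payload": {
  "series": [
    [[0,0,0],[0,0,8]],
    [[0,0,0],[0,0,16]],
    [[0,0,0],[0,0,24]],
    [[0,0,0],[0,0,32]],
    [[0,0,0],[0,0,40]],
    [[0,0,0],[0,0,48]],
    [[0,0,0],[0,0,56]],
    [[0,0,0],[0,0,64]]
  ]
}}

```text
time: 10.0
tool_pos: [0.5358, 0.1069, 0.1962]
tool_rot: [-0.001, 0.54, 0.841, -0.001]
contact_force: [0.1, 0.3, 0.3]
gripper_width: 0.37
```

{"api": "drive_tool", "payload": {
  "series": [
    [[0,0,-0.01],[0,0,8]],
    [[0,0,-0.02],[0,0,16]],
    [[0,0,-0.03],[0,0,24]],
    [[0,0,-0.04],[0,0,32]],
    [[0,0,-0.05],[0,0,40]],
    [[0,0,-0.06],[0,0,48]],
    [[0,0,-0.06],[0,0,52]],
    [[0,0,-0.06],[0,0,52]]
  ],
  "fingers": 0.2
}}

```text
time: 10.8
tool_pos: [0.5355, 0.1068, 0.1359]
tool_rot: [-0.001, 0.12, 0.993, -0.0]
contact_force: [0.4, 0.6, -0.1]
gripper_width: 0.397
```

```bash
python3 - <<'E'
from ov import *
m,im=snap("top","t8")
s=state();print(s["time"],s["tool_pos"],s["tool_rot"],s["contact_force"],s["ft_torque"],s["joint_pos"],s["gripper_width"])
m,im=snap("wrist","w8")
y=np.radians(-13.6);o=(.504,-.0195,0)
draw("w8","o8.png",(60,0,460,300),2,o,y,pad=-.0335)
for n in ["knob_top","well"]:
    print(n,[(round(d["confidence"],2),np.round(d["location"],3)) for d in place_of("wrist",n)])
E
```

```text
10.85 [0.53587008 0.10686958 0.13647499] [-7.03111953e-04  1.20471079e-01  9.92716579e-01 -1.32525550e-04] [ 0.0970906  -0.25055674  0.41560261] [ 0.02547566  0.00578053 -0.0602816 ] [ 6.06397412e-02 -5.56135603e-02  1.88373637e+00 -7.23960400e-06
  1.31490081e+00 -1.26862588e+00] 0.4005672072732443
knob_top [(0.73, array([0.54 , 0.104, 0.057])), (0.6, array([ 0.503, -0.013,  0.017])), (0.4, array([ 0.501, -0.03 ,  0.012]))]
well [(0.76, array([0.538, 0.105, 0.067]))]
```

View pics/o8.png

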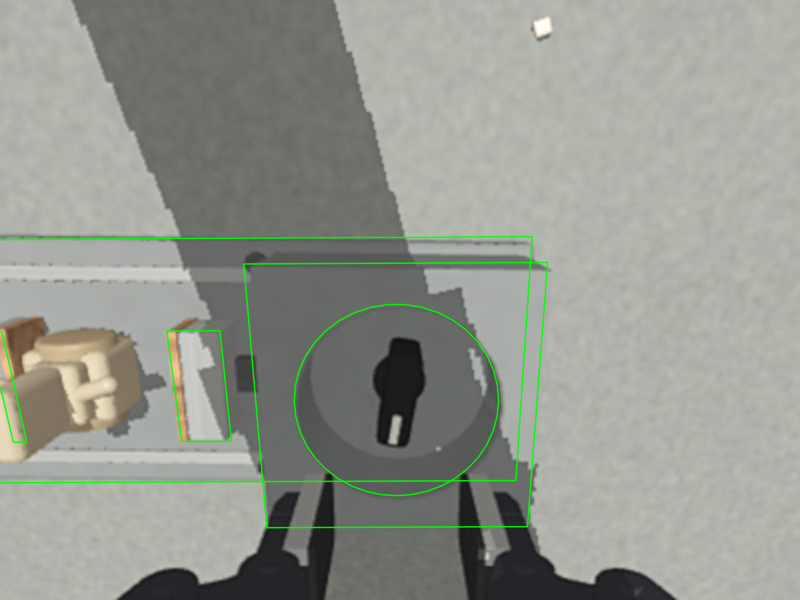

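```bash
python3 - <<'E'
from ov import *
m,im=load("w8")
z=cv2.resize(im[150:240,200:320,::-1],None,fx=6,fy=6,interpolation=cv2.INTER_CUBIC)
cv2.imwrite("pics/k8.png",cv2.convertScaleAbs(z,alpha=2.2))
y=np.radians(-13.6);o=np.array((.504,-.0195,0))
for p in [(262.5,170),(257,222.5)]:
    P=ray(m,p,.059); d=P-o; print(P, np.cos(y)*d[0]+np.sin(y)*d[1], -np.sin(y)*d[0]+np.cos(y)*d[1])
E
```

```text
[0.51173527 0.11632777 0.059     ] -0.024420445957026013 0.1338381861889881
[0.55406244 0.1014122  0.059     ] 0.020227188068711273 0.12929373032824146
```

View pics/k8.png

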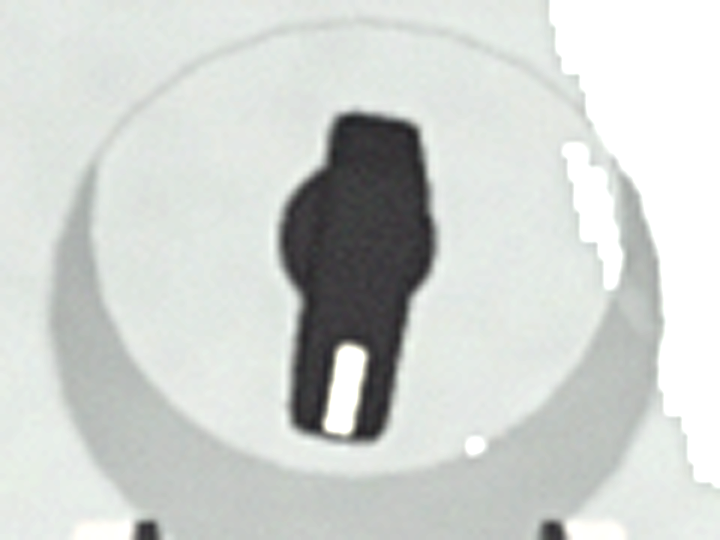

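{"api": "drive_tool", "payload": {
  "series": [
    [[-0.001,0.0005,-0.03],[0,0,-6]],
    [[-0.001,0.0005,-0.06],[0,0,-6]],
    [[-0.001,0.0005,-0.08],[0,0,-6]],
    [[-0.001,0.0005,-0.09],[0,0,-6]],
    [[-0.001,0.0005,-0.097],[0,0,-6]],
    [[-0.001,0.0005,-0.097],[0,0,-6]]
  ]
}}

```text
time: 11.6
tool_pos: [0.5352, 0.1074, 0.0401]
tool_rot: [-0.0, 0.172, 0.985, -0.0]
contact_force: [-0.9, -1.0, -0.2]
gripper_width: 0.401
```

```bash
python3 - <<'E'
from ov import *
s=state();print(s["time"],s["tool_pos"],s["tool_rot"],s["contact_force"],s["ft_torque"],s["joint_pos"][5],s["gripper_width"])
m,im=snap("wrist","w9")
E
```

```text
11.6 [0.5352025  0.1073546  0.04009915] [-2.40144408e-04  1.71679383e-01  9.85152845e-01 -5.74354929e-05] [-0.92768793 -0.96905799 -0.19156776] [-0.05506668 -0.00365733  0.03228431] -1.16412159984454 0.40075995810973375
```

View pics/w9.png

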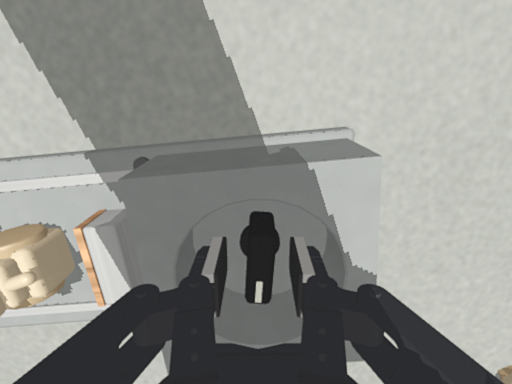

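{"api": "drive_tool", "payload": {
  "series": [
    [[0,0,0],[0,0,0]],
    [[0,0,0],[0,0,0]],
    [[0,0,0],[0,0,0]],
    [[0,0,0],[0,0,0]],
    [[0,0,0],[0,0,0]]
  ],
  "fingers": 1.0
}}

```text
time: 12.15
tool_pos: [0.5368, 0.1077, 0.0419]
tool_rot: [0.002, 0.172, 0.985, 0.001]
contact_force: [1.3, 2.1, 5.4]
gripper_width: 0.148
```

```bash
cat > st.py <<'E'
from ov import *
def S():
    s=state();q=s["tool_rot"];print("t",s["time"],"pos",np.round(s["tool_pos"],4),"yaw",round(float(np.degrees(2*np.arctan2(q[2],q[1]))),2),"F",np.round(s["contact_force"],2),"T",np.round(s["ft_torque"],3),"j6",round(float(s["joint_pos"][5]),3),"eff6",round(float(s["joint_efforts"][5]),3),"w",round(float(s["gripper_width"]),3))
E
python3 -c "from st import *; S()"
```

```text
t 12.15 pos [0.5368 0.1077 0.0419] yaw 160.23 F [1.28 2.15 5.43] T [ 0.342 -0.314 -0.171] j6 -1.164 eff6 -0.198 w 0.148
```

{"api": "drive_tool", "payload": {
  "series": [
    [[0,0,0],[0,0,-5]],
    [[0,0,0],[0,0,-11]],
    [[0,0,0],[0,0,-17]],
    [[0,0,0],[0,0,-23]],
    [[0,0,0],[0,0,-29]],
    [[0,0,0],[0,0,-35]],
    [[0,0,0],[0,0,-41]],
    [[0,0,0],[0,0,-47]]
  ]
}}

```text
time: 12.95
tool_pos: [0.5369, 0.1078, 0.0419]
tool_rot: [0.001, 0.551, 0.834, 0.001]
contact_force: [2.6, 3.4, 5.0]
gripper_width: 0.15
```

```bash
python3 -c "
from st import *
S(); snap('wrist','w10')"
```

```text
t 12.95 pos [0.5369 0.1078 0.0419] yaw 113.07 F [2.58 3.36 5.04] T [ 0.377 -0.303  0.27 ] j6 -0.341 eff6 -0.639 w 0.15
```

View pics/w10.png

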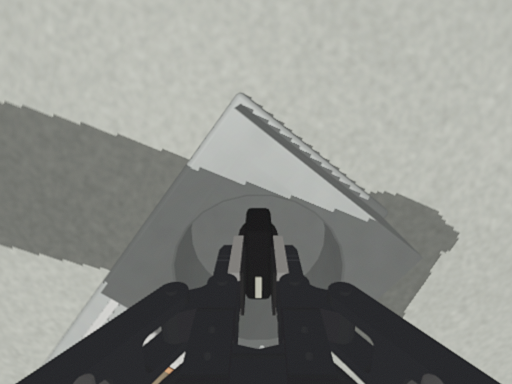

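{"api": "drive_tool", "payload": {
  "series": [
    [[0,0,0],[0,0,-6]],
    [[0,0,0],[0,0,-12]],
    [[0,0,0],[0,0,-18]],
    [[0,0,0],[0,0,-24]],
    [[0,0,0],[0,0,-30]],
    [[0,0,0],[0,0,-36]],
    [[0,0,0],[0,0,-42]],
    [[0,0,0],[0,0,-48]]
  ]
}}

```text
time: 13.8
tool_pos: [0.5371, 0.1078, 0.042]
tool_rot: [0.001, 0.843, 0.538, 0.002]
contact_force: [2.5, 2.5, 4.8]
gripper_width: 0.148
```

```bash
python3 -c "
from st import *
S(); snap('top','t11');S()
m,im=load('t11'); cv2.imwrite('pics/t11c.png',cv2.resize(im[170:260,170:320,::-1],None,fx=5,fy=5,interpolation=cv2.INTER_CUBIC))
snap('scene','s11')
m,im=load('s11'); cv2.imwrite('pics/s11c.png',cv2.resize(im[130:250,200:330,::-1],None,fx=5,fy=5,interpolation=cv2.INTER_CUBIC))
"
```

```text
t 13.8 pos [0.5371 0.1078 0.042 ] yaw 65.07 F [2.51 2.48 4.76] T [ 0.404 -0.374  0.199] j6 0.497 eff6 -0.639 w 0.148
t 13.85 pos [0.5371 0.1079 0.042 ] yaw 64.9 F [4.18 2.14 5.75] T [ 0.346 -0.424 -0.056] j6 0.5 eff6 0.287 w 0.146
```

View pics/t11c.png

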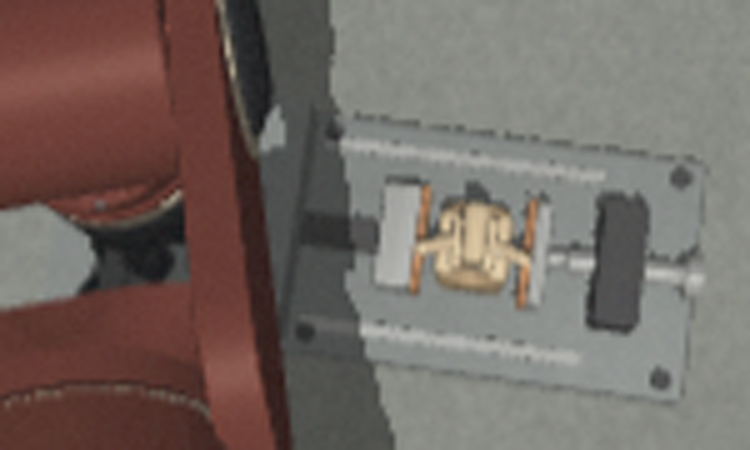

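View pics/s11c.png

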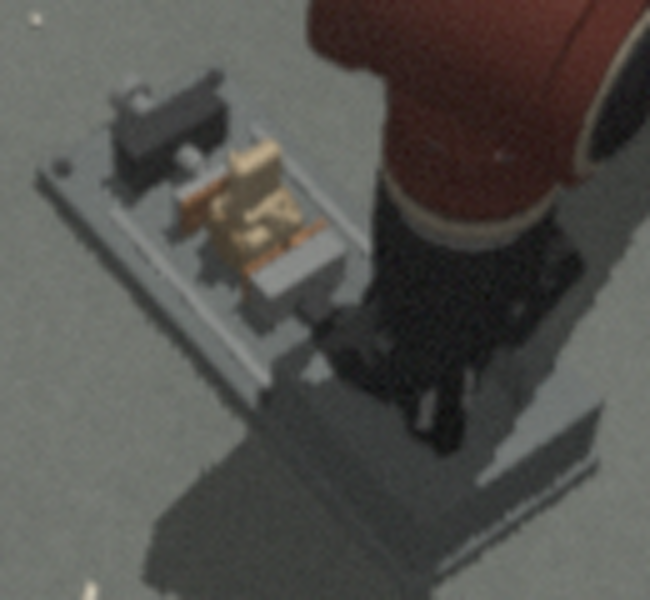

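{"api": "drive_tool", "payload": {
  "series": [
    [[0,0,0],[0,0,-3]],
    [[0,0,0],[0,0,-6]],
    [[0,0,0],[0,0,-9]],
    [[0,0,0],[0,0,-12]],
    [[0,0,0],[0,0,-15]],
    [[0,0,0],[0,0,-18]],
    [[0,0,0],[0,0,-21]]
  ]
}}

```text
time: 14.6
tool_pos: [0.5371, 0.1078, 0.042]
tool_rot: [0.0, 0.926, 0.377, 0.002]
contact_force: [4.5, 2.8, 4.4]
gripper_width: 0.146
```

```bash
python3 -c "
from st import *
S()
ms=[]
m,im=snap('top','t12');S()
cv2.imwrite('pics/t12c.png',cv2.resize(im[190:240,230:320,::-1],None,fx=8,fy=8,interpolation=cv2.INTER_CUBIC))
"
```

```text
t 14.6 pos [0.5371 0.1078 0.042 ] yaw 44.28 F [4.47 2.76 4.4 ] T [ 0.43  -0.435  0.249] j6 0.86 eff6 -0.22 w 0.146
t 14.65 pos [0.5372 0.1078 0.042 ] yaw 44.18 F [3.95 2.96 4.91] T [ 0.44  -0.428  0.055] j6 0.861 eff6 0.257 w 0.145
```

View pics/t12c.png

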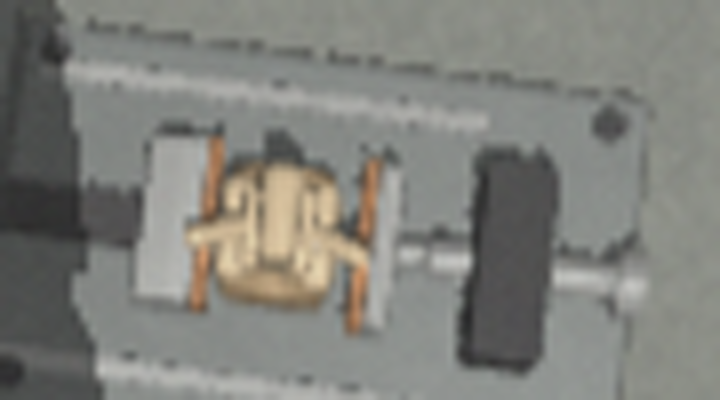

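{"api": "drive_tool", "payload": {
  "series": [
    [[0,0,0],[0,0,-2]],
    [[0,0,0],[0,0,-4]],
    [[0,0,0],[0,0,-6]],
    [[0,0,0],[0,0,-8]],
    [[0,0,0],[0,0,-10]],
    [[0,0,0],[0,0,-12]],
    [[0,0,0],[0,0,-14]],
    [[0,0,0],[0,0,-16]]
  ]
}}

```text
time: 15.45
tool_pos: [0.5372, 0.1078, 0.042]
tool_rot: [0.0, 0.97, 0.245, 0.002]
contact_force: [3.3, 1.6, 4.0]
gripper_width: 0.143
```

```bash
python3 -c "
from st import *
S()
m,im=snap('top','t13');S()
cv2.imwrite('pics/t13c.png',cv2.resize(im[190:240,230:320,::-1],None,fx=8,fy=8,interpolation=cv2.INTER_CUBIC))
"
```

```text
t 15.45 pos [0.5372 0.1078 0.042 ] yaw 28.32 F [3.31 1.59 4.03] T [ 0.392 -0.435  0.187] j6 1.138 eff6 -0.067 w 0.143
t 15.5 pos [0.5372 0.1078 0.042 ] yaw 28.26 F [3.76 3.59 6.  ] T [ 0.401 -0.456  0.073] j6 1.139 eff6 0.241 w 0.147
```

View pics/t13c.png

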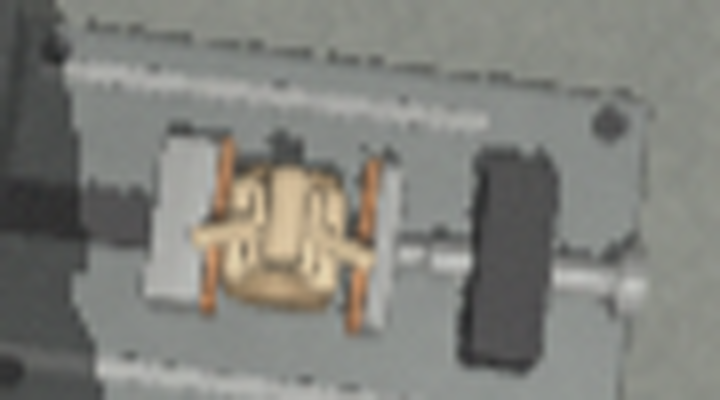

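{"api": "drive_tool", "payload": {
  "series": [
    [[0,0,0],[0,0,-2]],
    [[0,0,0],[0,0,-4]],
    [[0,0,0],[0,0,-6]],
    [[0,0,0],[0,0,-8]],
    [[0,0,0],[0,0,-10]],
    [[0,0,0],[0,0,-12]],
    [[0,0,0],[0,0,-14]]
  ]
}}

```text
time: 16.2
tool_pos: [0.5372, 0.1077, 0.042]
tool_rot: [0.0, 0.992, 0.125, 0.002]
contact_force: [4.3, 1.8, 3.8]
gripper_width: 0.148
```

```bash
cat > reg.py <<'E'
from st import *
from scipy.optimize import minimize
def up(n):
    m,im=load(n); return cv2.cvtColor(im,cv2.COLOR_RGB2GRAY).astype(np.float32)
def shift(a,b,box):
    # subpixel shift along vise -y image direction via ECC translation
    x0,y0,x1,y1=box; A=a[y0:y1,x0:x1]; W=np.eye(2,3,dtype=np.float32)
    try: cc,W=cv2.findTransformECC(A,b[y0-6:y1+6,x0-6:x1+6],np.array([[1,0,6],[0,1,6]],np.float32),cv2.MOTION_TRANSLATION,(3,200,1e-5),None,1)
    except cv2.error as e: return "fail"
    return np.round(W[:,2]-6,2),round(cc,3)
PAD=(275,224,282,233)   # lower part of pad, below wing
STOP=(286,206,302,238)
JAW=(247,220,258,230)
E
python3 -c "
from reg import *
S()
m,im=snap('top','t14');S()
cv2.imwrite('pics/t14c.png',cv2.resize(im[190:240,230:320,::-1],None,fx=8,fy=8,interpolation=cv2.INTER_CUBIC))
for n in ['t11','t12','t13','t14']:
  a,b=up('t12'),up(n)
  print(n,'pad',shift(a,b,PAD),'stop',shift(a,b,STOP))
"
```

```text
t 16.2 pos [0.5372 0.1077 0.042 ] yaw 14.32 F [4.27 1.84 3.77] T [ 0.404 -0.4    0.222] j6 1.383 eff6 -0.067 w 0.148
t 16.25 pos [0.5372 0.1077 0.0419] yaw 14.26 F [4.4  2.74 4.36] T [ 0.422 -0.44   0.136] j6 1.384 eff6 0.244 w 0.143
t11 pad (array([ 0., -0.], dtype=float32), 0.995) stop (array([0.01, 0.01], dtype=float32), 0.999)
t12 pad (array([0., 0.], dtype=float32), 1.0) stop (array([0., 0.], dtype=float32), 1.0)
t13 pad (array([0.05, 0.05], dtype=float32), 0.994) stop (array([-0.  ,  0.02], dtype=float32), 0.999)
t14 pad (array([ 0.01, -0.01], dtype=float32), 0.995) stop (array([0.  , 0.02], dtype=float32), 0.999)
```

View pics/t14c.png

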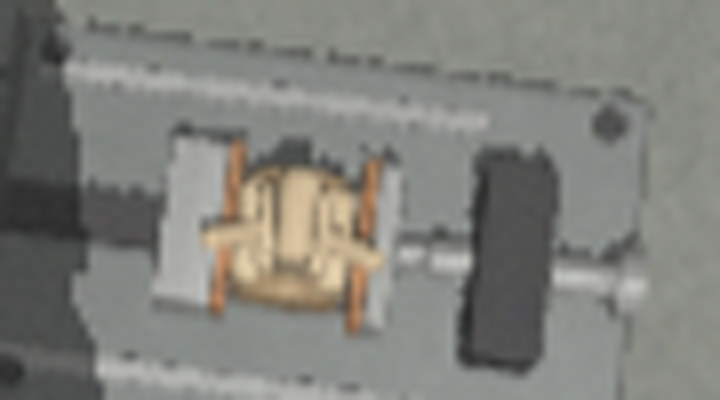

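{"api": "drive_tool", "payload": {
  "series": [
    [[0,0,0],[0,0,-2]],
    [[0,0,0],[0,0,-4]],
    [[0,0,0],[0,0,-6]]
  ]
}}

```text
time: 16.55
tool_pos: [0.5372, 0.1077, 0.042]
tool_rot: [-0.0, 0.997, 0.073, 0.002]
contact_force: [3.6, 2.0, 5.4]
gripper_width: 0.146
```

```bash
cat > chk.py <<'E'
from reg import *
import sys
def chk(n):
    S(); m,im=snap('top',n); S()
    y=np.radians(-13.6);o=(.504,-.0195,0)
    p=proj(m,place_pts(o,y,[[-.015,-.035,.043],[-.015,-.045,.043]])); d=(p[1]-p[0])/10
    b=up(n)
    for r in ['t12','t14']:
        w,cc=shift(up(r),b,PAD); print(r,'pad px',w,cc,'-> mm',round(float(w@d/(d@d)),2), 'px/mm',np.round(d,3))
chk(sys.argv[1])
E
python3 chk.py t15
```

```text
t 16.55 pos [0.5372 0.1077 0.042 ] yaw 8.32 F [3.63 1.96 5.4 ] T [ 0.397 -0.5    0.192] j6 1.487 eff6 -0.058 w 0.146
t 16.6 pos [0.5372 0.1077 0.042 ] yaw 8.26 F [4.13 2.34 5.69] T [ 0.387 -0.449  0.095] j6 1.488 eff6 0.246 w 0.145
t12 pad px [0.11 0.26] 0.965 -> mm 0.33 px/mm [0.418 0.049]
t14 pad px [0.12 0.26] 0.962 -> mm 0.36 px/mm [0.418 0.049]
```

{"api": "drive_tool", "payload": {
  "series": [
    [[0,0,0],[0,0,-1.5]],
    [[0,0,0],[0,0,-3]],
    [[0,0,0],[0,0,-4.5]],
    [[0,0,0],[0,0,-6]]
  ]
}}

```text
time: 17.0
tool_pos: [0.5372, 0.1077, 0.042]
tool_rot: [-0.0, 1.0, 0.021, 0.002]
contact_force: [3.4, 2.9, 4.8]
gripper_width: 0.144
```

```bash
python3 chk.py t16
```

```text
t 17.0 pos [0.5372 0.1077 0.042 ] yaw 2.35 F [3.44 2.87 4.84] T [ 0.372 -0.42   0.292] j6 1.592 eff6 0.05 w 0.144
t 17.05 pos [0.5372 0.1077 0.042 ] yaw 2.3 F [3.53 2.33 5.27] T [ 0.358 -0.488  0.151] j6 1.592 eff6 0.266 w 0.148
t12 pad px [0.46 0.16] 0.816 -> mm 1.13 px/mm [0.418 0.049]
t14 pad px [0.43 0.2 ] 0.823 -> mm 1.07 px/mm [0.418 0.049]
```

```bash
cat > prof.py <<'E'
from reg import *
# sample profiles along vise y at pad top height, averaging over vise x range clear of wing; track edges
y0=np.radians(-13.6);o=(.504,-.0195,0)
def prof(n,x0,x1,ys,z=.043):
    m,im=load(n); im=im.astype(np.float32)
    xs=np.linspace(x0,x1,15)
    P=[[x,y,z] for y in ys for x in xs]; p=proj(m,place_pts(o,y0,P)).astype(np.float32)
    v=np.stack([cv2.remap(np.ascontiguousarray(im[:,:,c]),p[:,0].reshape(len(ys),-1),p[:,1].reshape(len(ys),-1),cv2.INTER_CUBIC) for c in range(3)],-1)
    return v.mean(1)
if __name__=="__main__":
    import sys
    ys=np.arange(-.062,.03,.002)
    A={n:prof(n,-.023,-.012,ys) for n in sys.argv[1:]}
    B={n:prof(n,.012,.023,ys) for n in sys.argv[1:]}
    for i,y in enumerate(ys):
        print(round(y*1000), *[f"{A[n][i,0]-A[n][i,2]:5.0f}/{A[n][i,1]:4.0f}" for n in A],' | ',*[f"{B[n][i,0]-B[n][i,2]:5.0f}/{B[n][i,1]:4.0f}" for n in A])
E
python3 prof.py t12 t14 t15 t16
python3 -c "
from h import *
z=[cv2.resize(load(n)[1][195:240,245:300,::-1],None,fx=7,fy=7,interpolation=cv2.INTER_CUBIC) for n in ['t14','t16']]
cv2.imwrite('pics/c16.png',np.hstack(z))"
```

```text
-62    -1/ 144    -2/ 144    -1/ 144    -2/ 144  |     -1/ 145    -1/ 146    -1/ 146    -1/ 145
-60    -1/ 147    -2/ 147    -1/ 146    -1/ 147  |     -1/ 141    -1/ 142    -1/ 142    -1/ 141
-58    -2/ 145    -2/ 145    -1/ 144    -1/ 145  |     -1/ 141    -1/ 141    -1/ 141    -1/ 141
-56    -2/ 145    -2/ 145    -1/ 144    -2/ 144  |     -1/ 142    -1/ 141    -0/ 142    -1/ 141
-54    -1/ 144    -2/ 144    -1/ 144    -1/ 144  |     -0/ 142    -1/ 142    -1/ 142    -1/ 142
-52    -1/ 144    -1/ 144    -1/ 144    -1/ 145  |     -1/ 141    -1/ 141    -2/ 141    -1/ 142
-50    -1/ 145    -2/ 145    -1/ 145    -1/ 145  |     -2/ 142    -2/ 141    -2/ 142    -1/ 141
-48    -1/ 145    -1/ 145    -1/ 145    -1/ 145  |     -1/ 141    -1/ 141    -1/ 142    -1/ 138
-46    -1/ 145    -1/ 145    -1/ 143    -0/ 134  |     -1/ 140    -1/ 140    -1/ 139    -0/ 135
-44     0/ 143     0/ 144     1/ 144     2/ 148  |     -0/ 135     0/ 135     0/ 134     2/ 160
-42     2/ 159     3/ 160     3/ 164     3/ 174  |      2/ 160     2/ 159     2/ 157     2/ 162
-40     2/ 175     3/ 175     2/ 172     4/ 
[... 2591 characters left out ...]
24     2/ 165     2/ 164     1/ 162
16    36/ 143     3/ 180     3/ 178     2/ 176  |     21/ 151     2/ 166     2/ 163     2/ 161
18    -1/ 177     2/ 176     2/ 174     2/ 174  |     -1/ 171     2/ 163     2/ 163     2/ 162
20     2/ 182     2/ 174     3/ 173     3/ 173  |      2/ 168     2/ 161     3/ 161     2/ 162
22     3/ 181     2/ 174     3/ 173     2/ 173  |      3/ 168     2/ 163     3/ 164     2/ 157
24     3/ 177     3/ 175     3/ 172     1/ 136  |      3/ 163     2/ 164     2/ 156     1/ 124
26     2/ 175     2/ 149     1/ 138     0/ 125  |      3/ 161     1/ 141    -1/ 125    -1/ 130
28     3/ 174     1/ 124    -1/ 127    -1/ 134  |      3/ 161    -0/ 131    -0/ 132    -1/ 136
```

View pics/c16.png

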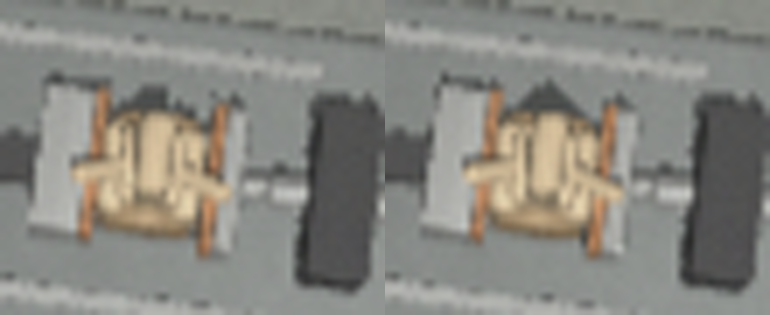

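{"api": "drive_tool", "payload": {
  "series": [
    [[0,0,0],[0,0,-1]],
    [[0,0,0],[0,0,-2]],
    [[0,0,0],[0,0,-3]],
    [[0,0,0],[0,0,-4]]
  ]
}}

```text
time: 17.45
tool_pos: [0.5372, 0.1077, 0.0419]
tool_rot: [-0.0, 1.0, -0.014, 0.002]
contact_force: [3.4, 1.9, 5.2]
gripper_width: 0.145
```

```bash
cat > force.py <<'E'
from prof import *
def edge(n,x0,x1):
    ys=np.arange(-.046,-.0325,.0001); v=prof(n,x0,x1,ys); c=v[:,0]-v[:,2]; i=np.argmax(c>40); return ys[i]*1000
S(); n=sys.argv[1] if 0 else __import__('sys').argv[1]
snap('top',n); S()
for k in ['t14','t15','t16',n]: print(k,[round(edge('t14',*b)-edge(k,*b),2) for b in [(-.023,-.016),(-.020,-.012),(.012,.018),(.016,.023)]])
E
python3 force.py t17
```

```text
t 17.45 pos [0.5372 0.1077 0.0419] yaw -1.62 F [3.4  1.93 5.18] T [ 0.415 -0.447  0.311] j6 1.661 eff6 0.145 w 0.145
t 17.5 pos [0.5372 0.1077 0.042 ] yaw -1.66 F [3.45 2.07 5.74] T [ 0.397 -0.438  0.186] j6 1.661 eff6 0.277 w 0.147
t14 [np.float64(0.0), np.float64(0.0), np.float64(0.0), np.float64(0.0)]
t15 [np.float64(0.4), np.float64(0.3), np.float64(0.2), np.float64(0.5)]
t16 [np.float64(1.6), np.float64(1.3), np.float64(1.8), np.float64(1.7)]
t17 [np.float64(2.3), np.float64(2.3), np.float64(2.4), np.float64(2.4)]
```

{"api": "drive_tool", "payload": {
  "series": [
    [[0,0,0],[0,0,-1]],
    [[0,0,0],[0,0,-2]],
    [[0,0,0],[0,0,-3]],
    [[0,0,0],[0,0,-3]]
  ]
}}

```text
time: 17.9
tool_pos: [0.5372, 0.1076, 0.042]
tool_rot: [-0.0, 0.999, -0.04, 0.002]
contact_force: [4.1, 2.5, 5.4]
gripper_width: 0.151
```

```bash
python3 force.py t18
```

```text
t 17.9 pos [0.5372 0.1076 0.042 ] yaw -4.61 F [4.07 2.48 5.37] T [ 0.412 -0.426  0.147] j6 1.713 eff6 0.247 w 0.151
t 17.95 pos [0.5372 0.1076 0.042 ] yaw -4.6 F [3.49 1.08 5.34] T [ 0.357 -0.454  0.193] j6 1.713 eff6 0.195 w 0.147
t14 [np.float64(0.0), np.float64(0.0), np.float64(0.0), np.float64(0.0)]
t15 [np.float64(0.4), np.float64(0.3), np.float64(0.2), np.float64(0.5)]
t16 [np.float64(1.6), np.float64(1.3), np.float64(1.8), np.float64(1.7)]
t18 [np.float64(3.3), np.float64(3.0), np.float64(2.8), np.float64(3.3)]
```

{"api": "drive_tool", "payload": {
  "series": [
    [[0,0,0],[0,0,0]],
    [[0,0,0],[0,0,0]],
    [[0,0,0],[0,0,0]],
    [[0,0,0],[0,0,0]],
    [[0,0,0.01],[0,0,0]],
    [[0,0,0.04],[0,0,0]],
    [[0,0,0.08],[0,0,0]],
    [[0,0,0.12],[0,0,0]]
  ],
  "fingers": 0.3
}}

```text
time: 18.75
tool_pos: [0.5347, 0.1073, 0.1617]
tool_rot: [0.0, 0.999, -0.041, -0.001]
contact_force: [0.7, 0.7, 0.0]
gripper_width: 0.35
```

{"api": "drive_tool", "payload": {
  "series": [
    [[0,0,0.02],[0,0,0]],
    [[0,0,0.02],[0,0,0]],
    [[0,0,0.02],[0,0,0]]
  ]
}}

```text
time: 19.05
tool_pos: [0.5352, 0.1073, 0.1806]
tool_rot: [-0.0, 0.999, -0.041, 0.0]
contact_force: [-0.1, -0.1, -1.1]
gripper_width: 0.351
```

```bash
python3 force.py t19; python3 -c "
from h import *
m,im=snap('wrist','w19'); m,s=snap('scene','s19')
z=cv2.resize(load('t19')[1][190:240,230:320,::-1],None,fx=4.4,fy=4.4,interpolation=cv2.INTER_CUBIC)
y=cv2.resize(s[140:220,220:310,::-1],None,fx=4.4,fy=4.4,interpolation=cv2.INTER_CUBIC)
cv2.imwrite('pics/f19.png',np.vstack([z,y]))
"
```

```text
t 19.05 pos [0.5352 0.1073 0.1806] yaw -4.75 F [-0.11 -0.12 -1.07] T [-0.018 -0.031 -0.039] j6 1.715 eff6 -0.001 w 0.351
t 19.1 pos [0.5345 0.1073 0.1792] yaw -4.75 F [-1.22 -0.57 -0.8 ] T [-0.018  0.05   0.013] j6 1.715 eff6 -0.001 w 0.347
t14 [np.float64(0.0), np.float64(0.0), np.float64(0.0), np.float64(0.0)]
t15 [np.float64(0.4), np.float64(0.3), np.float64(0.2), np.float64(0.5)]
t16 [np.float64(1.6), np.float64(1.3), np.float64(1.8), np.float64(1.7)]
t19 [np.float64(3.4), np.float64(3.1), np.float64(2.9), np.float64(3.4)]
```

View pics/w19.png

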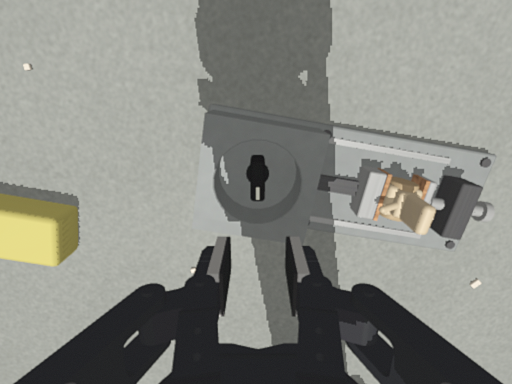

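View pics/f19.png

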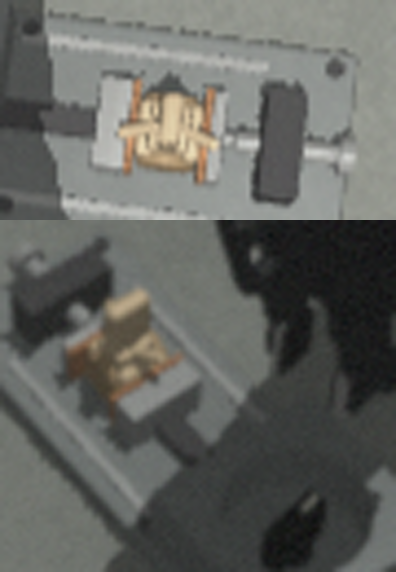

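```bash
python3 -c "
from plant import *
print(job_done())"
```

```text
the job is handed in; nothing more can be done
None
```

The vertebra is standing upright on the vise bed, clamped against the back stop at an estimated 8 N. I handed the job in at about 19 s; it reports no verdict.

- **Placing:** I picked the large beige vertebra out of the four look-alikes and gripped it by its blade. I set it on the bed about 8 mm towards the stop, its flat sides square to the cork faces, and let go.
- **Clamping:** I gripped the knob in its well and turned it clockwise by about 165° in total. The last turns were in small steps while I watched the stop pad in the top camera.
- **Grip force:** After I let go of the knob, the pad was 2.9–3.4 mm back from its rest position, which is about 8 N on its 2.5 N/mm spring. This assumes the spring has no preload. At 4 to 6 N the turning torque agreed roughly, reading a little higher. The last step ended in a hold, so its torque tells little.
- **Final state:** In the last pictures the vertebra is upright and square between the cork faces, and the fingers are well clear above the housing. I never went near the foam block, cup or limb bone, though I did not measure them again at the end.
- **Small disagreement:** The networks' and my own estimates of the vise and well position differed by up to about 6 mm. I used a model overlay on the pictures instead, good to about 1–2 mm.

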